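# Put the spice caddy right and pick it up to carry

## Task

The spice caddy is to go to the table with green-lidded jars only. First take out the one red-lidded jar and stand it upright in the grey bin with the other red lids, then stand the spare green-lidded jar from the counter fully down in the place this frees. Finally pick the full caddy up by its handle, lift it about 10 cm clear of the counter and finish holding it there, steady and level, without ever tipping it or disturbing the jars in it or anything else on the counter.

Things in the scene. Friction and masses are not known exactly. Their poses are not given: they have to be found in the camera images.
- caddy: dark wooden carrying caddy for four spice jars, 0.34 kg empty, loose. Base board 150 mm along its x, 204 mm along its y, 6 mm thick; above it a deck of the same outline 26 to 36 mm above the counter, with four round holes 52 mm in diameter; a rigid handle over the middle. Origin at the centre of its underside, z up. It starts with a jar in each hole
- handle (a point): centre of the caddy's handle bar, 155 mm above the caddy's underside. The bar is a flat-sided wooden bar 122 mm long along the caddy's x, 18 mm thick along the caddy's y, 24 mm high (143 to 167 mm), carried on two uprights at its ends (98 mm free between them). The axes are the caddy's
- well0 (a point): one of the caddy's four places: the point on the base board (6 mm above the caddy's underside) under the centre of a hole, at x +42, y +68 mm in the caddy. A jar standing here has its origin at this point, its underside 30 mm below the deck's top and its lid top 103 mm above the caddy's underside
- well1 (a point): one of the caddy's four places: the point on the base board (6 mm above the caddy's underside) under the centre of a hole, at x +42, y -68 mm in the caddy. A jar standing here has its origin at this point, its underside 30 mm below the deck's top and its lid top 103 mm above the caddy's underside
- well2 (a point): one of the caddy's four places: the point on the base board (6 mm above the caddy's underside) under the centre of a hole, at x -42, y +68 mm in the caddy. A jar standing here has its origin at this point, its underside 30 mm below the deck's top and its lid top 103 mm above the caddy's underside
- well3 (a point): one of the caddy's four places: the point on the base board (6 mm above the caddy's underside) under the centre of a hole, at x -42, y -68 mm in the caddy. A jar standing here has its origin at this point, its underside 30 mm below the deck's top and its lid top 103 mm above the caddy's underside
- red_stray: porcelain spice jar, round, 97 mm tall: body 43 mm in diameter up to 70 mm, screw lid 45 mm in diameter from 74 to 97 mm; about 0.1 kg; origin at the centre of its underside, z up the jar. RED lid. It starts in one of the caddy's places, any of the four: the one red lid among three green
- green_spare: porcelain spice jar, round, 97 mm tall: body 43 mm in diameter up to 70 mm, screw lid 45 mm in diameter from 74 to 97 mm; about 0.1 kg; origin at the centre of its underside, z up the jar. GREEN lid. It starts standing alone on the open counter
- green_1: porcelain spice jar, round, 97 mm tall: body 43 mm in diameter up to 70 mm, screw lid 45 mm in diameter from 74 to 97 mm; about 0.1 kg; origin at the centre of its underside, z up the jar. GREEN lid. It starts in the caddy and stays there
- green_2: porcelain spice jar, round, 97 mm tall: body 43 mm in diameter up to 70 mm, screw lid 45 mm in diameter from 74 to 97 mm; about 0.1 kg; origin at the centre of its underside, z up the jar. GREEN lid. It starts in the caddy and stays there
- green_3: porcelain spice jar, round, 97 mm tall: body 43 mm in diameter up to 70 mm, screw lid 45 mm in diameter from 74 to 97 mm; about 0.1 kg; origin at the centre of its underside, z up the jar. GREEN lid. It starts in the caddy and stays there
- bin: grey enamelled open shelf bin with a red tag on each end, fixed to the counter: 250 mm along its x, 120 mm along its y, 50 mm high, walls and floor 4 mm thick. Origin at the centre of its underside, z up. Two red-lidded jars stand at its +x end
- bin_free (a point): middle of the free part of the bin's inner floor, 45 mm from the bin's centre towards its -x end, 4 mm above the counter. From here the floor is clear for 75 mm towards the -x end, 55 mm to either side and 95 mm towards the two red jars
- red_1: porcelain spice jar, round, 97 mm tall: body 43 mm in diameter up to 70 mm, screw lid 45 mm in diameter from 74 to 97 mm; about 0.1 kg; origin at the centre of its underside, z up the jar. RED lid. It stands in the bin and stays there
- red_2: porcelain spice jar, round, 97 mm tall: body 43 mm in diameter up to 70 mm, screw lid 45 mm in diameter from 74 to 97 mm; about 0.1 kg; origin at the centre of its underside, z up the jar. RED lid. It stands in the bin and stays there
- vase: bystander: turned wooden vase, 116 mm in diameter, 118 mm tall; origin at the centre of its underside
- tin: bystander: brass tin with a wooden lid, 68 mm in diameter, 74 mm tall; origin at the centre of its underside
- scoop: bystander: brass measuring cup, 84 mm in diameter, 50 mm tall, with a flat handle 85 mm long; origin at the centre of its underside

How it is judged:
By the outcome, as a careful person would: the job done as asked, in the order asked, and still so for the second after the job is handed in, while the arm keeps its last pose, push and grip.
It also fails if it takes over 70 s, if anything falls off the work surface, if the arm or the gripper's body presses on something with over 40 N, if the wrist force passes 120 N, or if a joint passes its speed limit or range.

## Robot

A 6-joint arm with a two-finger parallel gripper is mounted at the origin on the work surface. World frame = base frame: x ahead of the robot, y to its left, z up, the work surface at z = 0. Lengths are in m, angles in rad, forces in N, time in s.
With the tool pointing down it reaches from about 0.25 to 0.775 m from the base axis. Payload 8.9 kg.
Tool frame: the origin (TCP) lies at the very end of the fingers, on their centre line; the grasp point (between the pads) lies tcp_to_grasp behind it (tcp_to_grasp is the distance from the TCP to the grasp point, in m); z points along the fingers, y is the line along which they close (so a half turn about z gives the same grasp; the last joint's range is limited). The gripper opens to 85 mm and grips with 20 to 120 N. Pads are 22 mm wide; open, the fingers measure 114 mm over their backs; the gripper's body (76 mm by 85 mm) begins 54 mm behind the grasp point. The pads swing forward as they close: fully open they stand 13 mm farther back than shut.
Start: joints at [-1.447, 0.291, -0.153, 1.127, 0, 1.431], TCP at [0.136, -0.507, 0.231] pointing down, gripper open.
Joint ranges: [-2.52, 2.52], [-0.91, 1.74], [-1.3, 1.37], [-1.96, 2.02], [-1.52, 1.47], [-3.14, 3.14]. Speed limits (rad/s): [2.22, 2.22, 2.79, 3.14, 3.14, 3.14].

## Interface

Orientations are given as a unit quaternion [x, y, z, w].
In Python, from station import get_state, read_camera, finish_job, tcp_to_grasp gives the robot as it stands.
- The arm moves only by the tool play_rows, never from a script. Its argument "deltas" is a list that holds one entry, the list of rows, each a list of 7 numbers: the turn, a rotation vector about the world's x, y, z in degrees, then the shift along the world's x, y, z in units of 25 mm (1.0 is 25 mm), then the gripper command: -1 is fully open, 1 is shut, values between are in proportion. A call has 1 to 10 rows; each row shifts and turns the commanded pose from where the row before left it; what a row does not reach is not made up. A row lasts 1/8 s, in which the tool goes at most 62.5 mm and 10.7 degrees, less where a joint would pass 70% of its speed; a pose out of reach is approached as far as the arm can. A call is refused whole if a number of a shift passes 1 or a number of a turn 10.7, either way. A call with a gripper value outside its range is refused whole. The fingers move at their own pace and stop on an object; the grip force is fixed at half the most. Time passes only in rows, so rows that do not move let the fingers close. It gives the time, the measured TCP pose, the force, the opening and the grip force at its end, in the units of the state.
- get_state(): the state, without advancing time (a new reading comes with each control period).
- read_camera(name): name is "scene" or "top" or "wrist"; returns a dict with "img" (480x640x3 uint8, red, green, blue), "depth" (480x640 float32, m along the optical axis (not along the pixel's ray), 0 where there is no reading), "fx", "fy", "cx", "cy" (pixels), "xyz" and "orientation" of the camera in the world. Camera axes: x right, y up, looking along -z (the intrinsics and any distortion apply to the point x, -y, -z); pixel columns grow to the right and rows downward; lengths in m; the calibration is good to about 2 mm. A picture is of the moment at which its call begins.
- finish_job(): hands the job in; it is judged then, once.
The state is a dict: "time": time; "joint_pos": joint angles; "qd": joint speeds; "effort": joint torques, N m; "tcp_pos": TCP position; "orientation": TCP orientation; "ft_force": force on the tool from outside, world axes, zero at the start; "wrist_torque": the same for the moment, N m; "opening": opening from 0.0 (shut) to 1.0 (fully open); "grip_force": force on a finger pad.
Only numpy, scipy, OpenCV 4.12 (cv2) and the standard library are available. Lean on these libraries where they do the work, as an engineer would, in place of code of your own. Each camera call takes 0.05 s, during which the arm holds its last target. There are 200 camera calls.

## Working session

There is one attempt and no reset: what is moved stays moved. The work goes in short steps, Python scripts to look and compute and a tool call to move; the robot and the scene stay as the last step left them, time stands still between calls to the robot, and variables do not carry over. Pictures are saved under pics/ and viewed, at most 10 in all, crops included, and the job is handed in when it is done.

Besides the shell and the picture viewer there is one more tool, called after ">>>" as a command line: name --argument value ..., lists and objects as JSON in quotes. play_rows: Moves the arm, as the interface text tells. Its arguments: {"type":"object","properties":{"deltas":{"type":"array"}},"required":["deltas"]}

```bash
mkdir -p pics; ls
python3 - <<'E'
from station import *
import cv2,numpy as np
print(get_state(),tcp_to_grasp)
for n in ("top","scene"):
    c=read_camera(n); cv2.imwrite(f"pics/{n}0.png",c["img"][:,:,::-1]); np.savez(f"{n}0.npz",**c)
    print(n,{k:c[k] for k in c if k not in("img","depth")})
E
```

```text
pics
{'time': 0.0, 'joint_pos': array([-1.44732026e+00,  2.91238124e-01, -1.54101328e-01,  1.12669183e+00,
        1.52258328e-05,  1.43154334e+00]), 'qd': array([-0.00088553, -0.00061683, -0.00172669,  0.00139768, -0.000621  ,
        0.00081148]), 'effort': array([ 3.20980507e-05, -5.37146258e+01,  3.31367218e+01,  1.60389219e-02,
       -3.71375554e-04,  2.71460081e-06]), 'tcp_pos': array([ 0.13633171, -0.50655672,  0.23076353]), 'orientation': array([ 9.91383893e-01,  1.30987006e-01,  1.24835729e-05, -6.17398060e-04]), 'ft_force': array([-0.09936427,  0.03873416, -0.2182468 ]), 'wrist_torque': array([ 0.00751151, -0.01860369, -0.0312209 ]), 'grip_force': 0.0, 'opening': 0.9995336847715577} 0.0187
top {'fx': 580.8169450942917, 'fy': 580.8169450942917, 'cx': 319.1097927418006, 'cy': 243.43195068442722, 'xyz': array([0.44694797, 0.00561778, 1.18228238]), 'orientation': array([ 0.05021498, -0.06240076, -0.69902056,  0.71060175])}
scene {'fx': 455.4594636061222, 'fy': 455.4594636061222, 'cx': 318.3271481194459, 'cy': 235.3635504626771, 'xyz': array([1.14670454, 0.03639431, 0.89094624]), 'orientation': array([0.20239668, 0.22027753, 0.71287644, 0.63428745])}
```

View pics/top0.png

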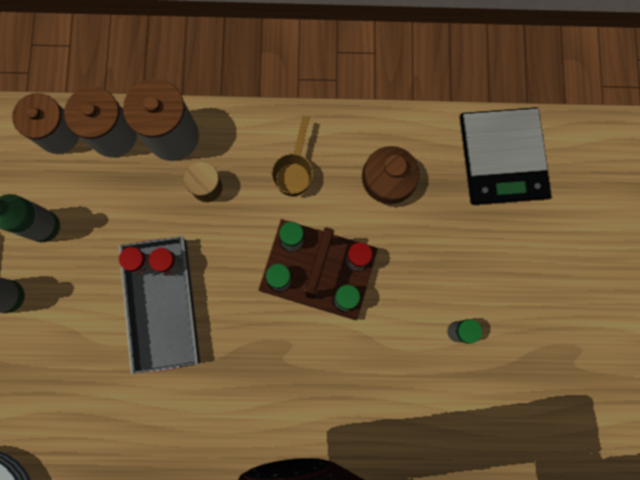

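View pics/scene0.png

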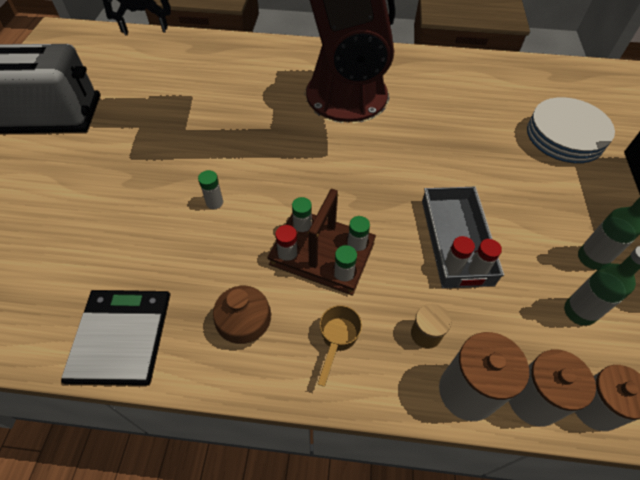

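Top view: caddy around (320,270) with the red lid at (360,255) and green lids at (291,235), (278,275), (347,297). The spare jar is at (469,330) and the bin at (160,305), its reds at the upper end. The scene view agrees.

```bash
cat > h.py <<'E'
import numpy as np,cv2
from scipy.spatial.transform import Rotation as R
def cloud(c):
    v,u=np.mgrid[:480,:640]; d=c["depth"]
    p=np.stack([(u-c["cx"])/c["fx"]*d,-(v-c["cy"])/c["fy"]*d,-d],-1)
    return p@R.from_quat(c["orientation"]).as_matrix().T+c["xyz"]
def ray(c,u,v,z):
    r=R.from_quat(c["orientation"]).as_matrix()@np.array([(u-c["cx"])/c["fx"],-(v-c["cy"])/c["fy"],-1])
    return c["xyz"]+r*(z-c["xyz"][2])/r[2]
def masks(c):
    h=cv2.cvtColor(np.ascontiguousarray(c["img"]),cv2.COLOR_RGB2HSV);H,S,V=[h[:,:,i].astype(int) for i in range(3)]
    return {"red":((H<5)|(H>174))&(S>190)&(V>80),"green":(H>50)&(H<80)&(S>120)&(V>50)}
def lids(c,zlo=.05,zhi=.13,amin=60):
    P=cloud(c);out=[]
    for k,m in masks(c).items():
        n,l,st,ce=cv2.connectedComponentsWithStats(m.astype(np.uint8))
        for i in range(1,n):
            if st[i,4]<amin: continue
            q=P[l==i]; zt=np.percentile(q[:,2],90)
            if not zlo<zt<zhi: continue
            top=(l==i)&(P[:,:,2]>zt-.006)
            uv=np.argwhere(top)[:,::-1].astype(np.float32)
            (cx,cy),r=cv2.minEnclosingCircle(uv)
            t=P[top]
            mid=(np.percentile(t[:,:2],2,axis=0)+np.percentile(t[:,:2],98,axis=0))/2
            out.append((k,ce[i].round(),mid.round(4),round(float(zt),4),np.ptp(t[:,:2],axis=0).round(3)))
    return out
E
python3 - <<'E'
from h import *
for n in("top","scene"):
    c=dict(np.load(n+"0.npz")); print(n)
    for o in lids(c):print(*o)
    P=cloud(c)
    m=(abs(P[:,:,2]-.167)<.006)&(abs(P[:,:,0]-.4)<.15)&(abs(P[:,:,1])<.2)
    q=P[m];print("bar",len(q),cv2.minAreaRect((q[:,:2]*1000).astype(np.float32)),q[:,2].mean())
    m=(abs(P[:,:,2]-.050)<.005)&(abs(P[:,:,0]-.4)<.2)&(P[:,:,1]>.17)&(P[:,:,1]<.5)
    n_,l,st,ce=cv2.connectedComponentsWithStats(cv2.dilate(m.astype(np.uint8),np.ones((3,3))))
    i=1+st[1:,4].argmax();q=P[m&(l==i)];print("binrim",len(q),cv2.minAreaRect((q[:,:2]*1000).astype(np.float32)))
E
```

```text
top
red [360. 254.] [ 0.6029 -0.0887] 0.1051 [0.042 0.042]
red [130. 258.] [0.5863 0.3403] 0.1034 [0.161 0.356]
red [160. 259.] [0.5855 0.2845] 0.1032 [0.041 0.042]
green [291. 233.] [0.6395 0.0416] 0.1054 [0.214 0.057]
green [277. 275.] [0.559  0.0648] 0.1051 [0.134 0.081]
green [347. 296.] [ 0.5219 -0.066 ] 0.105 [0.043 0.043]
green [470. 331.] [ 0.4621 -0.2943] 0.0993 [0.041 0.322]
bar 162 ((536.9984130859375, 0.022037506103515625), (18.036827087402344, 29.420135498046875), 75.63490295410156) 0.16607378359992922
binrim 1001 ((485.8379211425781, 295.07275390625), (211.35311889648438, 127.40571594238281), 9.362858772277832)
scene
red [286. 233.] [ 0.604  -0.0877] 0.1053 [0.043 0.043]
red [464. 245.] [0.5884 0.285 ] 0.1031 [0.579 0.269]
red [490. 247.] [0.588  0.3404] 0.1032 [0.582 0.324]
green [207. 177.] [ 0.4649 -0.2939] 0.0993 [0.042 0.044]
green [301. 205.] [ 0.5243 -0.0649] 0.1049 [0.043 0.041]
green [359. 224.] [0.5619 0.0653] 0.1055 [0.044 0.039]
green [346. 254.] [0.642  0.0426] 0.1054 [0.528 0.042]
bar 81 ((537.51025390625, 2.0430355072021484), (17.16876792907715, 27.53969955444336), 72.39754486083984) 0.16689770290134115
binrim 579 ((485.8977966308594, 295.74517822265625), (210.43666076660156, 127.58821868896484), 9.521235466003418)
```

>>> play_rows --deltas '[[[0,0,6,0.9,0.8,0.2,-0.5],[0,0,6,0.9,0.8,0.2,-0.5],[0,0,6,0.9,0.8,0,-0.5],[0,0,6,0.9,0.8,0,-0.5],[0,0,6,0.9,0.8,0,-0.5],[0,0,6,0.9,0.8,0,-0.5],[0,0,6,0.9,0.8,0,-0.5],[0,0,6,0.9,0.8,0,-0.5],[0,0,6,0.9,0.8,0,-0.5],[0,0,5,0.9,0.8,0,-0.5]]]'

```text
time: 1.35
tcp_pos: [0.3619, -0.3061, 0.2411]
orientation: [0.797, 0.603, -0.0, -0.0]
ft_force: [-0.1, -0.4, -0.2]
opening: 0.746
grip_force: 0.0
```

>>> play_rows --deltas '[[[0,0,0,1,0.9,0,-0.5],[0,0,0,1,0.9,0,-0.5],[0,0,0,1,0.9,0,-0.5],[0,0,0,1,0.9,0,-0.5],[0,0,0,1,0.9,0,-0.5],[0,0,0,1,0.9,0,-0.5],[0,0,0,1,0.9,0,-0.5],[0,0,0,1,0.9,0,-0.5],[0,0,0,1,0.9,0,-0.5],[0,0,0,0,0,0,-0.5]]]'

```text
time: 2.6
tcp_pos: [0.5873, -0.1029, 0.2405]
orientation: [0.798, 0.603, -0.0, -0.0]
ft_force: [0.2, -0.3, 0.6]
opening: 0.75
grip_force: 0.0
```

Run:
```python
from h import *
from station import *
c=dict(np.load("top0.npz"))
for u,v in((121,245),(186,238),(198,362),(134,371)):print(ray(c,u,v,.05).round(3))
s=get_state();print(s["tcp_pos"],s["joint_pos"],R.from_quat(s["orientation"]).as_matrix().round(4))
c=read_camera("wrist");np.savez("w1.npz",**c);print(c["fx"],c["xyz"],c["orientation"])
for o in lids(c):print(*o)
cv2.imwrite("pics/w1.png",c["img"][:,:,::-1])
```

```text
[0.619 0.376 0.05 ]
[0.635 0.25  0.05 ]
[0.396 0.215 0.05 ]
[0.378 0.335 0.05 ]
[ 0.5872625  -0.1029463   0.24051316] [-2.96277876e-01  4.24579074e-01  6.79555213e-02  1.21501031e+00
  3.01206517e-04  1.55034526e+00] [[ 2.723e-01  9.622e-01 -7.000e-04]
 [ 9.622e-01 -2.723e-01  5.000e-04]
 [ 3.000e-04 -8.000e-04 -1.000e+00]]
413.67902795494865 [ 0.60793426 -0.03271669  0.38301011] [-0.14367649  0.02086062 -0.13654579  0.97993732]
red [342. 195.] [ 0.6027 -0.0877] 0.1036 [0.044 0.077]
green [207.   5.] [0.5553 0.0486] 0.1037 [0.068 0.088]
green [343.   5.] [0.6348 0.0259] 0.1037 [0.043 0.066]
green [222. 195.] [ 0.5229 -0.0647] 0.1037 [0.107 0.054]
green [246. 437.] [ 0.5161 -0.1823] 0.0963 [0.12  0.188]
```

View pics/w1.png

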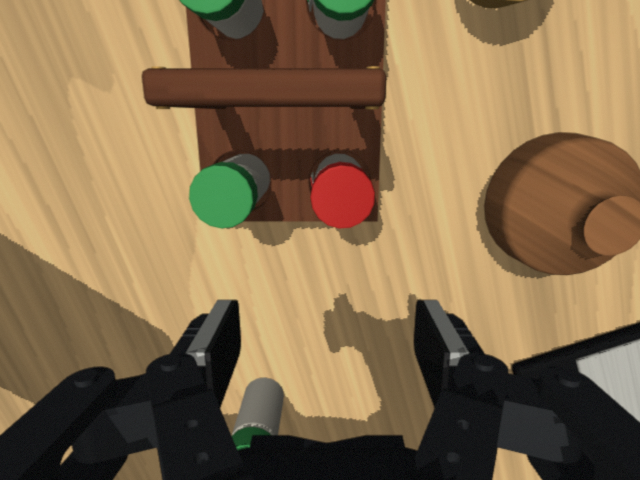

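The wrist view shows the red lid at (342,195) and the handle bar level in the image (y≈87), so the yaw matches the caddy. The red jar's position agrees in all three views: (0.603, -0.088).

>>> play_rows --deltas '[[[0,0,0,0.4,0.4,-0.4,-0.5],[0,0,0,0.23,0.2,-0.8,-0.5],[0,0,0,0,0,-0.9,-0.5],[0,0,0,0,0,-0.9,-0.5],[0,0,0,0,0,-0.9,-0.5],[0,0,0,0,0,-0.9,-0.5],[0,0,0,0,0,-0.7,-0.5],[0,0,0,0,0,-0.6,-0.5],[0,0,0,0,0,-0.5,-0.5],[0,0,0,0,0,-0.3,-0.5]]]'

```text
time: 3.9
tcp_pos: [0.6019, -0.0895, 0.0681]
orientation: [0.798, 0.602, -0.0, -0.0]
ft_force: [0.2, 0.2, -0.0]
opening: 0.752
grip_force: 0.0
```

>>> play_rows --deltas '[[[0,0,0,0,0,0,-0.3],[0,0,0,0,0,0,-0.1],[0,0,0,0,0,0,0.1],[0,0,0,0,0,0,0.3],[0,0,0,0,0,0,1],[0,0,0,0,0,0,1]]]'

```text
time: 4.65
tcp_pos: [0.6026, -0.0896, 0.0697]
orientation: [0.798, 0.602, 0.0, 0.001]
ft_force: [-1.8, -0.0, 5.3]
opening: 0.508
grip_force: 61.0
```

>>> play_rows --deltas '[[[0,0,0,0,0,0.2,1],[0,0,0,0,0,0.4,1],[0,0,0,0,0,0.8,1],[0,0,0,0,0,0.9,1],[0,0,0,0,0,1,1],[0,0,0,0,0,1,1],[0,0,0,0,0,1,1],[0,0,0,0,0,1,1],[0,0,0,0,0,1,1],[0,0,0,0,0,0.7,1]]]'

```text
time: 5.9
tcp_pos: [0.6023, -0.0895, 0.2707]
orientation: [0.798, 0.602, 0.0, 0.001]
ft_force: [1.5, -0.4, -0.5]
opening: 0.509
grip_force: 61.0
```

Run:
```python
from h import *
from station import *
for n in("top","scene"):
    c=read_camera(n);np.savez(n+"1.npz",**c);print(n)
    for o in lids(c,.05,.4):print(*o)
    cv2.imwrite(f"pics/{n}1.png",c["img"][:,:,::-1])
print(get_state()["tcp_pos"],get_state()["ft_force"])
a=cv2.imread("pics/scene1.png")[120:320,160:420];cv2.imwrite("pics/s1c.png",cv2.resize(a,None,fx=2.5,fy=2.5))
```

```text
top
red [131. 258.] [0.5863 0.3395] 0.1034 [0.161 0.355]
red [161. 259.] [0.5847 0.2836] 0.1036 [0.158 0.3  ]
green [ 12. 215.] [0.6569 0.5393] 0.1706 [0.228 0.547]
green [291. 233.] [0.6389 0.0407] 0.1051 [0.214 0.057]
green [278. 276.] [0.5589 0.0639] 0.1054 [0.134 0.081]
green [471. 331.] [ 0.462  -0.2957] 0.0992 [0.041 0.32 ]
scene
red [285. 168.] [ 0.6079 -0.0776] 0.3083 [0.05 0.02]
red [464. 245.] [0.5882 0.2849] 0.1031 [0.58  0.269]
red [490. 247.] [0.5879 0.3404] 0.1031 [0.044 0.041]
green [207. 177.] [ 0.4651 -0.2942] 0.0992 [0.04  0.041]
green [302. 205.] [ 0.5246 -0.0642] 0.1051 [0.643 0.12 ]
green [359. 224.] [0.5617 0.0646] 0.1053 [0.606 0.048]
green [346. 254.] [0.6425 0.0426] 0.105 [0.526 0.043]
[ 0.60309578 -0.08971239  0.27128052] [ 0.04187304 -0.44035712 -1.14309625]
```

View pics/s1c.png

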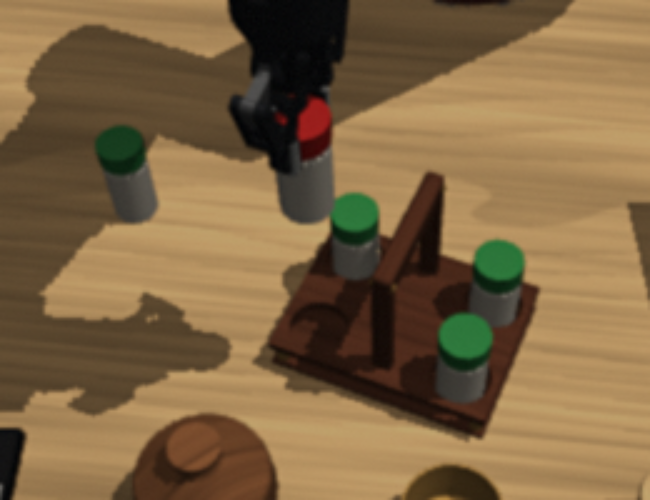

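The red jar hangs upright in the gripper. Its hole is empty at about (325,320) in the crop, and the three green jars and the caddy haven't moved. Next I carry it to the bin.

>>> play_rows --deltas '[[[0,0,0,-0.2,0.5,0,1],[0,0,0,-0.35,0.92,0,1],[0,0,0,-0.35,0.95,0,1],[0,0,0,-0.35,0.95,0,1],[0,0,0,-0.35,0.95,0,1],[0,0,0,-0.35,0.95,0,1],[0,0,0,-0.35,0.95,0,1],[0,0,0,-0.35,0.95,0,1],[0,0,0,-0.35,0.95,0,1],[0,0,0,-0.35,0.95,0,1]]]'

```text
time: 7.25
tcp_pos: [0.5168, 0.1381, 0.2687]
orientation: [0.798, 0.603, -0.0, -0.0]
ft_force: [-0.5, 0.7, -0.7]
opening: 0.508
grip_force: 61.1
```

>>> play_rows --deltas '[[[0,0,0,-0.35,0.95,0,1],[0,0,0,-0.35,0.95,0,1],[0,0,0,-0.35,0.95,0,1],[0,0,0,-0.35,0.95,0,1],[0,0,0,-0.35,0.9,-0.2,1],[0,0,0,-0.35,0.9,-0.4,1],[0,0,0,-0.17,0.5,-0.5,1],[0,0,0,0,0,-0.5,1],[0,0,0,0,0,-0.4,1],[0,0,0,0,0,0,1]]]'

```text
time: 8.5
tcp_pos: [0.4614, 0.2877, 0.2179]
orientation: [0.799, 0.602, -0.001, -0.0]
ft_force: [0.6, -0.4, -0.7]
opening: 0.509
grip_force: 61.1
```

Run:
```python
from h import *
from station import *
c=read_camera("wrist");np.savez("w2.npz",**c)
for o in lids(c,.05,.4):print(*o)
print(get_state()["tcp_pos"])
cv2.imwrite("pics/w2.png",c["img"][:,:,::-1])
P=cloud(c);m=(abs(P[:,:,2]-.05)<.004)&(P[:,:,1]>.15)
q=P[m];print(len(q),cv2.minAreaRect((q[:,:2]*1000).astype(np.float32)),P[240,320])
```

```text
red [501.  89.] [0.5847 0.3418] 0.1017 [0.125 0.043]
red [514. 178.] [0.5846 0.2867] 0.1015 [0.125 0.094]
red [326. 348.] [0.4627 0.2902] 0.2518 [0.044 0.091]
green [629. 429.] [0.5862 0.1722] 0.0997 [0.167 0.296]
green [542. 440.] [0.5442 0.1736] 0.1032 [0.071 0.213]
[0.46174907 0.28787278 0.21855322]
6878 ((505.52362060546875, 299.2796630859375), (250.58453369140625, 126.47858428955078), 9.277578353881836) [0.46509778 0.30970278 0.19368413]
```

View pics/w2.png

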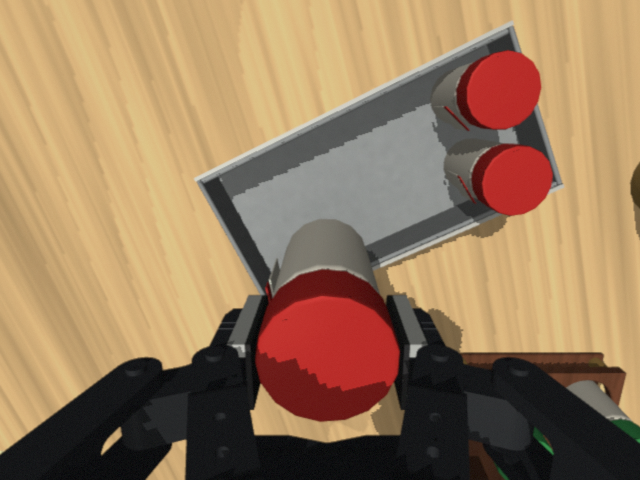

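The wrist view shows the bin fully (corners about (203,180), (512,27), (558,187)), and its fitted size is 250 mm. bin_free is (0.461, 0.291), so the held jar is within 3 mm of it.

>>> play_rows --deltas '[[[0,0,0,0,0.1,-0.4,1],[0,0,0,0,0,-0.8,1],[0,0,0,0,0,-0.9,1],[0,0,0,0,0,-0.9,1],[0,0,0,0,0,-0.9,1],[0,0,0,0,0,-0.7,1],[0,0,0,0,0,-0.5,1],[0,0,0,0,0,-0.3,1],[0,0,0,0,0,-0.2,1],[0,0,0,0,0,-0.1,1]]]'

```text
time: 9.8
tcp_pos: [0.4618, 0.2911, 0.0763]
orientation: [0.798, 0.602, 0.0, 0.0]
ft_force: [-0.4, -0.4, -0.9]
opening: 0.51
grip_force: 61.1
```

>>> play_rows --deltas '[[[0,0,0,0,0,-0.08,1],[0,0,0,0,0,-0.08,1],[0,0,0,0,0,0,1]]]'

```text
time: 10.18
tcp_pos: [0.4616, 0.291, 0.0723]
orientation: [0.798, 0.602, 0.0, -0.0]
ft_force: [-0.5, 0.6, -1.0]
opening: 0.51
grip_force: 61.1
```

>>> play_rows --deltas '[[[0,0,0,0,0,-0.06,1],[0,0,0,0,0,-0.06,1],[0,0,0,0,0,-0.05,1],[0,0,0,0,0,0,1]]]'

```text
time: 10.68
tcp_pos: [0.4615, 0.291, 0.0679]
orientation: [0.798, 0.602, -0.0, -0.0]
ft_force: [0.1, -0.2, -0.6]
opening: 0.507
grip_force: 61.1
```

>>> play_rows --deltas '[[[0,0,0,0,0,-0.05,1],[0,0,0,0,0,-0.04,1],[0,0,0,0,0,0,1]]]'

```text
time: 11.05
tcp_pos: [0.4619, 0.2915, 0.0675]
orientation: [0.798, 0.602, 0.001, -0.0]
ft_force: [-6.5, -1.5, 20.2]
opening: 0.511
grip_force: 63.0
```

>>> play_rows --deltas '[[[0,0,0,0,0,0.06,1],[0,0,0,0,0,0,0.1],[0,0,0,0,0,0,-0.1],[0,0,0,0,0,0,-0.3],[0,0,0,0,0,0,-0.5],[0,0,0,0,0,0,-0.5],[0,0,0,0,0,0.3,-0.5],[0,0,0,0,0,0.8,-0.5],[0,0,0,0,0,1,-0.5],[0,0,0,0,0,1,-0.5]]]'

```text
time: 12.3
tcp_pos: [0.4617, 0.291, 0.1461]
orientation: [0.798, 0.602, 0.0, 0.0]
ft_force: [0.9, -0.4, -1.1]
opening: 0.748
grip_force: 0.0
```

Run:
```python
from h import *
from station import *
c=read_camera("scene")
for o in lids(c,.05,.4):print(*o)
print(get_state()["tcp_pos"],get_state()["opening"],get_state()["ft_force"])
```

```text
red [462. 200.] [0.4653 0.2915] 0.1032 [0.704 0.276]
red [464. 245.] [0.5877 0.2847] 0.1029 [0.042 0.042]
red [490. 247.] [0.5874 0.3405] 0.1033 [0.042 0.042]
green [208. 177.] [ 0.4654 -0.2926] 0.0995 [0.043 0.043]
green [301. 205.] [ 0.5237 -0.0652] 0.1053 [0.047 0.043]
green [359. 224.] [0.5623 0.0656] 0.1054 [0.609 0.05 ]
green [346. 254.] [0.6416 0.0426] 0.1051 [0.046 0.042]
[0.46322357 0.29179798 0.14927592] 0.7513589128731943 [0.88800324 1.51652452 3.20571673]
```

>>> play_rows --deltas '[[[0,0,0,0,-0.5,1,-0.5],[0,0,0,0,-1,1,-0.5],[0,0,0,0,-1,1,-0.5],[0,0,0,0,-1,0.6,-0.5],[0,0,0,0,-1,0,-0.5],[0,0,0,0,-1,0,-0.5],[0,0,0,0,-1,0,-0.5],[0,0,0,0,-1,0,-0.5],[0,0,0,0,-1,0,-0.5],[0,0,0,0,-1,0,-0.5]]]'

```text
time: 13.6
tcp_pos: [0.4616, 0.0527, 0.2351]
orientation: [0.798, 0.602, 0.0, 0.0]
ft_force: [0.3, -0.3, 0.2]
opening: 0.752
grip_force: 0.0
```

>>> play_rows --deltas '[[[0,0,0,0,-1,0,-0.5],[0,0,0,0,-1,0,-0.5],[0,0,0,0,-1,0,-0.5],[0,0,0,0,-1,0,-0.5],[0,0,0,0,-1,0,-0.5],[0,0,0,0,-1,0,-0.5],[0,0,0,0,-1,0,-0.5],[0,0,0,0,-1,0,-0.5],[0,0,0,0,-1,0,-0.5],[0,0,0,0,-1,-0.3,-0.5]]]'

```text
time: 14.85
tcp_pos: [0.4619, -0.1975, 0.2279]
orientation: [0.798, 0.602, 0.0, 0.001]
ft_force: [0.7, 0.3, -0.8]
opening: 0.749
grip_force: 0.0
```

>>> play_rows --deltas '[[[0,0,0,0,-1,-0.5,-0.5],[0,0,0,0,-0.8,-0.5,-0.5],[0,0,0,0,-0.5,-0.5,-0.5],[0,0,0,0,0,0,-0.5]]]'

```text
time: 15.35
tcp_pos: [0.461, -0.254, 0.1887]
orientation: [0.799, 0.602, -0.0, -0.001]
ft_force: [0.3, 0.6, 0.8]
opening: 0.752
grip_force: 0.0
```

Run:
```python
from h import *
from station import *
c=read_camera("wrist")
for o in lids(c,.05,.4):print(*o)
print(get_state()["tcp_pos"],get_state()["opening"],get_state()["ft_force"])
```

```text
green [346. 296.] [ 0.4626 -0.2932] 0.0974 [0.043 0.132]
[ 0.46131177 -0.25360148  0.18938105] 0.746312354473911 [ 0.27807734  0.59490555 -0.29556307]
```

>>> play_rows --deltas '[[[0,0,0,0.05,-0.6,0,-0.5],[0,0,0,0,-0.6,0,-0.5],[0,0,0,0,-0.4,-0.3,-0.5],[0,0,0,0,0,-0.8,-0.5],[0,0,0,0,0,-0.9,-0.5],[0,0,0,0,0,-0.9,-0.5],[0,0,0,0,0,-0.9,-0.5],[0,0,0,0,0,-0.6,-0.5],[0,0,0,0,0,-0.4,-0.5],[0,0,0,0,0,-0.2,-0.5]]]'

```text
time: 16.65
tcp_pos: [0.4629, -0.2941, 0.0645]
orientation: [0.798, 0.602, -0.0, -0.0]
ft_force: [0.5, -0.2, 0.8]
opening: 0.75
grip_force: 0.0
```

>>> play_rows --deltas '[[[0,0,0,0,0,0,-0.3],[0,0,0,0,0,0,-0.1],[0,0,0,0,0,0,0.1],[0,0,0,0,0,0,0.3],[0,0,0,0,0,0,1],[0,0,0,0,0,0,1]]]'

```text
time: 17.4
tcp_pos: [0.4632, -0.2942, 0.0656]
orientation: [0.798, 0.602, 0.0, 0.001]
ft_force: [-1.8, 0.9, 5.5]
opening: 0.512
grip_force: 60.4
```

>>> play_rows --deltas '[[[0,0,0,0,0,0.2,1],[0,0,0,0,0,0.6,1],[0,0,0,0,0,0.9,1],[0,0,0,0,0,1,1],[0,0,0,0,0,1,1],[0,0,0,0.5,0.4,0.8,1],[0,0,0,0.7,0.8,0.3,1],[0,0,0,0.7,0.8,0,1],[0,0,0,0.7,0.8,0,1],[0,0,0,0.7,0.8,0,1]]]'

```text
time: 18.65
tcp_pos: [0.5461, -0.2033, 0.1859]
orientation: [0.798, 0.602, 0.0, 0.0]
ft_force: [-0.1, -0.8, -1.1]
opening: 0.511
grip_force: 61.1
```

>>> play_rows --deltas '[[[0,0,0,0.7,0.8,0,1],[0,0,0,0.7,0.8,0,1],[0,0,0,0.5,0.6,0,1],[0,0,0,0,0,0,1]]]'

```text
time: 19.15
tcp_pos: [0.5935, -0.1481, 0.1852]
orientation: [0.798, 0.603, 0.0, 0.0]
ft_force: [0.6, -0.6, -1.5]
opening: 0.511
grip_force: 61.2
```

Run:
```python
from h import *
from station import *
c=read_camera("wrist");np.savez("w3.npz",**c)
for o in lids(c,.05,.4):print(*o)
print(get_state()["tcp_pos"],get_state()["opening"],get_state()["ft_force"])
cv2.imwrite("pics/w3.png",c["img"][:,:,::-1])
P=cloud(c);m=abs(P[:,:,2]-.167)<.004;q=P[m];print("bar",cv2.minAreaRect((q[:,:2]*1000).astype(np.float32)),len(q))
```

```text
green [156. 138.] [ 0.5231 -0.0656] 0.1038 [0.113 0.044]
green [327. 348.] [ 0.5943 -0.1475] 0.2171 [0.044 0.093]
[ 0.59296017 -0.14879501  0.18506712] 0.50912417586942 [-0.92467266 -0.75789089 -1.4830473 ]
bar ((597.923828125, -134.69781494140625), (13.648908615112305, 39.693538665771484), 70.78522491455078) 540
```

View pics/w3.png

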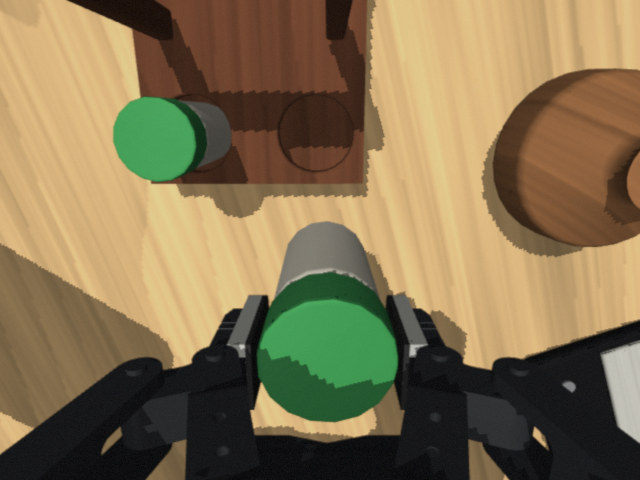

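The wrist view shows the empty hole's rim spanning columns 278–354 and rows 94–171. The deck's near-right corner is at about (363,183), and the spare hangs upright in the gripper.

Run:
```python
from h import *
c=dict(np.load("w3.npz"));P=cloud(c)
h=ray(c,316,132.5,.036);k=ray(c,363.5,183,.036);a=np.radians(-15.8)
ex=np.array([np.cos(a),np.sin(a)]);ey=np.array([-ex[1],ex[0]])
print(h,k,k[:2]-.033*ex+.034*ey, P[182,300],P[130,270])
print("diam",np.linalg.norm(ray(c,278,132,.036)-ray(c,354,132,.036)),np.linalg.norm(ray(c,316,94,.036)-ray(c,316,171,.036)))
h1=np.array([.5955,-.0035])
```

```text
[ 0.60335556 -0.08763563  0.036     ] [ 0.62592647 -0.13014012  0.036     ] [ 0.60343081 -0.08843946] [ 0.58285688 -0.11718286  0.0355963 ] [ 0.57372959 -0.07743078  0.03680306]
diam 0.05196050810627642 0.05111809611501703
```

>>> play_rows --deltas '[[[0,0,0,0.1,0.5,0,1],[0,0,0,0.14,0.8,0,1],[0,0,0,0.15,0.7,0,1],[0,0,0,0,0.41,-0.2,1],[0,0,0,0,0,-0.5,1],[0,0,0,0,0,-0.6,1],[0,0,0,0,0,-0.6,1],[0,0,0,0,0,-0.5,1],[0,0,0,0,0,-0.3,1],[0,0,0,0,0,0,1]]]'

```text
time: 20.45
tcp_pos: [0.6023, -0.0888, 0.1167]
orientation: [0.798, 0.602, -0.0, -0.0]
ft_force: [-0.6, -1.1, -0.9]
opening: 0.511
grip_force: 61.2
```

Run:
```python
from station import *
print(get_state()["tcp_pos"],get_state()["ft_force"])
```

```text
[ 0.60231889 -0.08877019  0.11671079] [-0.58773808 -1.08850591 -0.90083395]
```

>>> play_rows --deltas '[[[0,0,0,0.02,0.02,-0.2,1],[0,0,0,0,0,-0.3,1],[0,0,0,0,0,-0.3,1],[0,0,0,0,0,-0.3,1],[0,0,0,0,0,-0.3,1],[0,0,0,0,0,-0.15,1],[0,0,0,0,0,-0.07,1],[0,0,0,0,0,0,1]]]'

```text
time: 21.45
tcp_pos: [0.6032, -0.0882, 0.0768]
orientation: [0.798, 0.602, 0.0, 0.0]
ft_force: [0.0, -0.7, -1.7]
opening: 0.509
grip_force: 61.2
```

In the hole with no contact, 5 mm above the base.

>>> play_rows --deltas '[[[0,0,0,0,0,-0.07,1],[0,0,0,0,0,-0.06,1],[0,0,0,0,0,-0.04,1],[0,0,0,0,0,0,1]]]'

```text
time: 21.95
tcp_pos: [0.6031, -0.0882, 0.0725]
orientation: [0.798, 0.602, -0.0, -0.0]
ft_force: [-0.2, -0.7, -0.7]
opening: 0.507
grip_force: 61.2
```

>>> play_rows --deltas '[[[0,0,0,0,0,-0.04,1],[0,0,0,0,0,-0.02,1],[0,0,0,0,0,0,1]]]'

```text
time: 22.32
tcp_pos: [0.6033, -0.0882, 0.0717]
orientation: [0.798, 0.602, 0.0, 0.0]
ft_force: [-1.5, 1.1, 4.9]
opening: 0.508
grip_force: 61.7
```

Contact at the expected height. Now I release and retreat upwards, also turning toward the handle grasp.

>>> play_rows --deltas '[[[0,0,0,0,0,0,0.1],[0,0,0,0,0,0,-0.1],[0,0,0,0,0,0,-0.3],[0,0,0,0,0,0,-0.5],[0,0,0,0,0,0,-0.5],[0,0,0,0,0,0.3,-0.5],[0,0,0,0,0,0.8,-0.5],[0,0,0,0,0,1,-0.5],[0,0,0,0,0,1,-0.5],[0,0,0,0,0,1,-0.5]]]'

```text
time: 23.58
tcp_pos: [0.6032, -0.0882, 0.175]
orientation: [0.798, 0.602, 0.0, 0.0]
ft_force: [-0.3, 0.7, -0.1]
opening: 0.75
grip_force: 0.0
```

>>> play_rows --deltas '[[[0,0,-9,0,0,1,-0.5],[0,0,-9,0,0,1,-0.5],[0,0,-9,0,0,0.8,-0.5],[0,0,-9,0,0,0,-0.5],[0,0,-9,0,0,0,-0.5],[0,0,-9,0,0,0,-0.5],[0,0,-9,0,0,0,-0.5],[0,0,-9,0,0,0,-0.5],[0,0,-9,0,0,0,-0.5],[0,0,-9,0,0,0,-0.5]]]'

```text
time: 24.82
tcp_pos: [0.6022, -0.0916, 0.2441]
orientation: [0.991, -0.136, 0.0, -0.002]
ft_force: [-0.1, 1.2, -0.4]
opening: 0.749
grip_force: 0.0
```

Run:
```python
from h import *
from station import *
s=get_state();M=R.from_quat(s["orientation"]).as_matrix();print(s["tcp_pos"],s["joint_pos"].round(2),M.round(4),np.degrees(np.arctan2(M[1,1],M[0,1])))
for n in("wrist","scene","top"):
    c=read_camera(n);np.savez(n+"4.npz",**c);print(n)
    for o in lids(c,.05,.4):print(*o)
    P=cloud(c);m=(abs(P[:,:,2]-.167)<.005)&(abs(P[:,:,0]-.582)<.1)&(abs(P[:,:,1]+.012)<.08);q=P[m]
    if len(q)>9:print("bar",cv2.minAreaRect((q[:,:2]*1000).astype(np.float32)),len(q))
    cv2.imwrite(f"pics/{n}4.png",c["img"][:,:,::-1])
```

```text
[ 0.60217095 -0.09157495  0.24413099] [-0.27  0.45  0.11  1.24  0.    3.14] [[ 9.630e-01 -2.696e-01  1.300e-03]
 [-2.696e-01 -9.630e-01  3.100e-03]
 [ 4.000e-04 -3.300e-03 -1.000e+00]] -105.64235781891901
wrist
green [135. 219.] [0.6409 0.0407] 0.1038 [0.054 0.176]
green [324. 221.] [ 0.6034 -0.0892] 0.1038 [0.093 0.045]
green [322. 325.] [ 0.5238 -0.0661] 0.1037 [0.172 0.068]
green [148. 325.] [0.561  0.0639] 0.1039 [0.134 0.198]
bar ((581.8413696289062, -12.175411224365234), (18.441368103027344, 120.81390380859375), 74.59255981445312) 2971
scene
red [463. 199.] [0.4635 0.2917] 0.103 [0.044 0.043]
red [464. 245.] [0.5881 0.2849] 0.1032 [0.58 0.27]
red [490. 247.] [0.5881 0.3402] 0.1032 [0.582 0.324]
green [302. 205.] [ 0.5252 -0.0646] 0.1054 [0.642 0.122]
green [359. 224.] [0.5615 0.0648] 0.1052 [0.608 0.048]
green [285. 233.] [ 0.6041 -0.088 ] 0.1051 [0.565 0.146]
green [346. 254.] [0.642  0.0425] 0.1052 [0.528 0.043]
bar ((582.4948120117188, -10.973411560058594), (18.784067153930664, 124.01718139648438), 73.98854064941406) 434
top
red [131. 258.] [0.5863 0.3391] 0.1033 [0.161 0.354]
red [161. 259.] [0.5855 0.2842] 0.1032 [0.04  0.044]
red [153. 326.] [0.4624 0.2909] 0.1031 [0.038 0.041]
green [ 13. 215.] [0.6578 0.5398] 0.1706 [0.036 0.025]
green [291. 233.] [0.6395 0.0407] 0.1051 [0.214 0.057]
green [278. 276.] [0.5584 0.064 ] 0.1051 [0.134 0.081]
bar ((580.9163208007812, -12.460746765136719), (17.86948585510254, 120.90608978271484), 74.13190460205078) 644
```

View pics/wrist4.png

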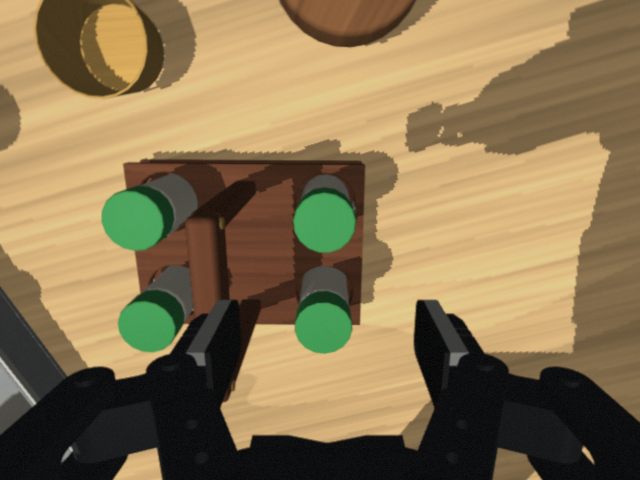

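All four green lids are now at caddy height: (137,219), (324,221), (322,325) and (148,325). Joint 6 is at its limit, so I'll make the half turn the other way while moving over the handle.

>>> play_rows --deltas '[[[0,0,10,0,0,0.2,-0.5],[0,0,10,0,0,0.2,-0.5],[0,0,10,0,0,0,-0.5],[0,0,10,0,0,0,-0.5],[0,0,10,0,0,0,-0.5],[0,0,10,0,0,0,-0.5],[0,0,10,0,0.3,0,-0.5],[0,0,10,-0.1,0.3,0,-0.5],[0,0,10,-0.1,0.3,0,-0.5],[0,0,10,-0.1,0.3,0,-0.5]]]'

```text
time: 26.22
tcp_pos: [0.5946, -0.0614, 0.2538]
orientation: [0.739, 0.674, -0.001, -0.001]
ft_force: [0.1, 0.7, 0.5]
opening: 0.751
grip_force: 0.0
```

>>> play_rows --deltas '[[[0,0,10,-0.1,0.3,0,-0.5],[0,0,10,-0.1,0.3,0,-0.5],[0,0,10,-0.1,0.3,0,-0.5],[0,0,10,-0.1,0.3,0,-0.5],[0,0,10,-0.1,0.3,0,-0.5],[0,0,10,-0.1,0.3,0,-0.5],[0,0,10,0,0.1,0,-0.5],[0,0,10,0,0,0,-0.5],[0,0,0,0,0,0,-0.5]]]'

```text
time: 27.35
tcp_pos: [0.5797, -0.0141, 0.2538]
orientation: [0.136, 0.991, -0.002, -0.0]
ft_force: [-0.1, 0.1, 0.2]
opening: 0.75
grip_force: 0.0
```

```bash
cat > m.py <<'E'
from h import *
from station import *
s=get_state();M=R.from_quat(s["orientation"]).as_matrix();print(s["tcp_pos"],s["joint_pos"].round(2),M.round(4),np.degrees(np.arctan2(M[1,1],M[0,1])),s["opening"],s["ft_force"],s["wrist_torque"])
for n in("wrist",):
    c=read_camera(n)
    for o in lids(c,.05,.4):print(*o)
    P=cloud(c);m=(abs(P[:,:,2]-.167)<.005)&(abs(P[:,:,0]-.582)<.1)&(abs(P[:,:,1]+.012)<.08);q=P[m]
    if len(q)>9:print("bar",cv2.minAreaRect((q[:,:2]*1000).astype(np.float32)),len(q))
E
python3 m.py
```

```text
[ 0.57966951 -0.01412944  0.25382021] [-0.15  0.39  0.04  1.23 -0.    0.13] [[-9.628e-01  2.703e-01 -6.000e-04]
 [ 2.703e-01  9.628e-01 -3.100e-03]
 [-3.000e-04 -3.200e-03 -1.000e+00]] 74.31771994097767 0.7504706137940264 [-0.10554606  0.12183818  0.19195226] [-0.00778196 -0.01656406  0.0249401 ]
green [237. 158.] [ 0.5215 -0.0645] 0.1036 [0.043 0.093]
green [426. 158.] [0.558 0.064] 0.1038 [0.071 0.081]
green [242. 266.] [ 0.6004 -0.0877] 0.1035 [0.113 0.115]
green [418. 267.] [0.6381 0.0416] 0.1036 [0.151 0.058]
bar ((580.192626953125, -11.811275482177734), (18.00084114074707, 120.84716033935547), 74.14871215820312) 5990
```

>>> play_rows --deltas '[[[0.18,0,0,0.05,0.08,-0.2,-0.5],[0,0,0,0,0,-0.6,-0.5],[0,0,0,0,0,-0.7,-0.5],[0,0,0,0,0,-0.7,-0.5],[0,0,0,0,0,-0.7,-0.5],[0,0,0,0,0,-0.7,-0.5],[0,0,0,0,0,-0.6,-0.5],[0,0,0,0,0,-0.4,-0.5],[0,0,0,0,0,-0.15,-0.4],[0,0,0,0,0,0,-0.2]]]'

```text
time: 28.65
tcp_pos: [0.581, -0.0123, 0.1348]
orientation: [0.136, 0.991, -0.0, -0.0]
ft_force: [-0.6, 0.8, -0.5]
opening: 0.599
grip_force: 0.0
```

>>> play_rows --deltas '[[[0,0,0,0,0,0,0.0],[0,0,0,0,0,0,0.2],[0,0,0,0,0,0,0.3],[0,0,0,0,0,0,0.4],[0,0,0,0,0,0,0.45]]]'

```text
time: 29.28
tcp_pos: [0.5809, -0.0123, 0.1348]
orientation: [0.136, 0.991, -0.0, -0.0]
ft_force: [-0.2, 0.1, -0.7]
opening: 0.271
grip_force: 0.0
```

```bash
python3 m.py
```

```text
[ 0.580879   -0.01226462  0.13481834] [-0.15  0.46 -0.16  0.95 -0.    0.13] [[-9.632e-01  2.686e-01 -9.000e-04]
 [ 2.686e-01  9.632e-01  1.000e-04]
 [ 8.000e-04 -1.000e-04 -1.000e+00]] 74.41784724003759 0.2712488865204682 [-0.15959645  0.06470588 -0.66530137] [0.0071191  0.01145285 0.00694049]
green [483. 185.] [0.558 0.064] 0.1037 [0.07  0.079]
green [175. 184.] [ 0.5216 -0.0644] 0.1035 [0.043 0.094]
green [458. 288.] [0.6205 0.0526] 0.0651 [0.011 0.019]
green [192. 334.] [ 0.583  -0.0776] 0.1033 [0.097 0.117]
green [462. 335.] [0.6128 0.042 ] 0.1035 [0.139 0.057]
bar ((568.5335083007812, -6.6360321044921875), (48.136932373046875, 92.56379699707031), 55.55849075317383) 18348
```

>>> play_rows --deltas '[[[0,0,0,0,0,0,0.5],[0,0,0,0,0,0,0.55],[0,0,0,0,0,0,0.6],[0,0,0,0,0,0,0.7],[0,0,0,0,0,0,1],[0,0,0,0,0,0,1]]]'

```text
time: 30.08
tcp_pos: [0.581, -0.012, 0.1349]
orientation: [0.135, 0.991, 0.0, -0.0]
ft_force: [0.6, 5.0, 1.3]
opening: 0.204
grip_force: 59.0
```

```bash
python3 m.py|head -4
```

```text
[ 0.58096047 -0.01196877  0.13485728] [-0.15  0.46 -0.16  0.95  0.    0.12] [[-9.633e-01  2.683e-01 -7.000e-04]
 [ 2.683e-01  9.633e-01  6.000e-04]
 [ 8.000e-04  4.000e-04 -1.000e+00]] 74.43461647844912 0.20360917419152272 [0.57926929 4.96392916 1.27037259] [ 0.90536275 -0.17680534  0.01744128]
green [481. 184.] [0.5576 0.0636] 0.1037 [0.07  0.079]
```

>>> play_rows --deltas '[[[0,0,0,0,0.01,0.04,1],[0,0,0,0,0,0.06,1],[0,0,0,0,0,0.1,1],[0,0,0,0,0,0.1,1],[0,0,0,0,0,0.15,1],[0,0,0,0,0,0.2,1],[0,0,0,0,0,0.2,1],[0,0,0,0,0,0.2,1],[0,0,0,0,0,0.2,1],[0,0,0,0,0,0.2,1]]]'

```text
time: 31.38
tcp_pos: [0.5809, -0.012, 0.1714]
orientation: [0.136, 0.991, -0.0, -0.0]
ft_force: [0.2, -0.0, -7.5]
opening: 0.2
grip_force: 58.7
```

Run:
```python
from h import *
from station import *
s=get_state();print(s["tcp_pos"],s["ft_force"],s["wrist_torque"])
for n in("scene","wrist"):
    c=read_camera(n)
    for o in lids(c,.05,.4):print(*o)
```

```text
[ 0.58088764 -0.01201873  0.17139435] [ 0.17181831 -0.03892448 -7.48279087] [-0.02571041 -0.02974482  0.0418174 ]
red [463. 199.] [0.4633 0.292 ] 0.1031 [0.044 0.043]
red [464. 245.] [0.5879 0.285 ] 0.1032 [0.581 0.269]
red [490. 247.] [0.5883 0.3405] 0.1031 [0.581 0.324]
green [300. 195.] [ 0.5461 -0.0645] 0.1419 [0.084 0.05 ]
green [361. 214.] [0.5609 0.0649] 0.1416 [0.607 0.048]
green [284. 223.] [ 0.6045 -0.0879] 0.1418 [0.564 0.145]
green [347. 244.] [0.6408 0.0422] 0.1416 [0.044 0.042]
green [481. 185.] [0.558  0.0636] 0.1408 [0.07  0.079]
green [173. 184.] [ 0.5219 -0.0649] 0.1406 [0.043 0.095]
green [458. 288.] [0.6207 0.0525] 0.1026 [0.012 0.02 ]
green [191. 335.] [ 0.584  -0.0781] 0.1405 [0.1   0.117]
green [462. 336.] [0.6141 0.0413] 0.1408 [0.141 0.056]
```

Airborne by 36.5 mm and level: all lids are within 0.3 mm in height and the torque is near zero. I'll continue to 100 mm.

>>> play_rows --deltas '[[[0,0,0,0,0,0.1,1],[0,0,0,0,0,0.2,1],[0,0,0,0,0,0.3,1],[0,0,0,0,0,0.4,1],[0,0,0,0,0,0.4,1],[0,0,0,0,0,0.4,1],[0,0,0,0,0,0.3,1],[0,0,0,0,0,0.2,1],[0,0,0,0,0,0.15,1],[0,0,0,0,0,0.1,1]]]'

```text
time: 32.72
tcp_pos: [0.5808, -0.012, 0.2348]
orientation: [0.136, 0.991, -0.0, -0.001]
ft_force: [1.0, -0.9, -7.0]
opening: 0.202
grip_force: 58.7
```

>>> play_rows --deltas '[[[0,0,0,0,0,0,1],[0,0,0,0,0,0,1],[0,0,0,0,0,0,1],[0,0,0,0,0,0,1],[0,0,0,0,0,0,1],[0,0,0,0,0,0,1]]]'

```text
time: 33.48
tcp_pos: [0.5809, -0.0121, 0.2348]
orientation: [0.136, 0.991, -0.0, -0.0]
ft_force: [-0.5, 0.2, -7.2]
opening: 0.199
grip_force: 58.7
```

Run:
```python
from h import *
from station import *
s=get_state();print(s["tcp_pos"],s["ft_force"],s["wrist_torque"])
c=read_camera("scene");cv2.imwrite("pics/end.png",c["img"][:,:,::-1])
for o in lids(c,.05,.4):print(*o)
```

```text
[ 0.58090879 -0.01205486  0.23481523] [-0.47003727  0.16665591 -7.22094519] [ 0.03473947 -0.00102873  0.01294625]
red [463. 199.] [0.4639 0.2917] 0.1031 [0.705 0.277]
red [464. 245.] [0.5879 0.285 ] 0.1029 [0.581 0.269]
red [490. 247.] [0.5877 0.3405] 0.103 [0.044 0.042]
green [300. 175.] [ 0.545  -0.0643] 0.205 [0.644 0.123]
green [363. 194.] [0.5619 0.0645] 0.2048 [0.606 0.05 ]
green [283. 203.] [ 0.6042 -0.0879] 0.2051 [0.043 0.04 ]
green [349. 225.] [0.6411 0.0425] 0.2048 [0.528 0.042]
```

View pics/end.png

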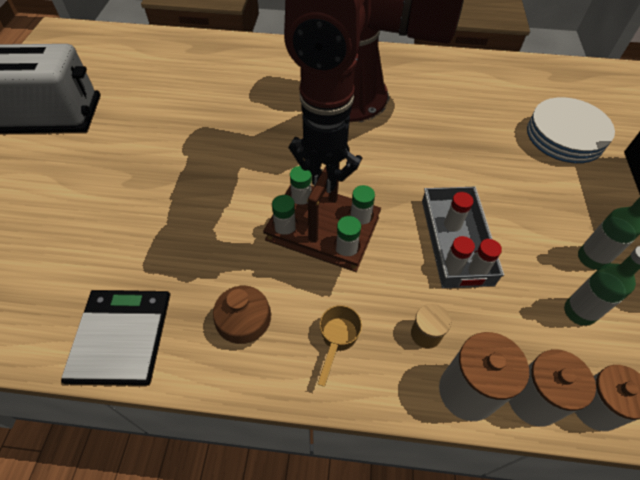

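The caddy is held level about 100 mm up, with four green lids around (323,215). The red jar stands in the bin at (462,200), and everything else is where it was.

```bash
python3 -c "
from station import *
print(finish_job())"
```

```text
the job is handed in; nothing more can be done
None
```

The job is handed in: the red-lidded jar stands upright in the grey bin, the spare green jar is fully down in the freed place, and the arm is holding the full caddy level and steady by its handle, about 10 cm above the counter.

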